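Show a fuel filter element to the inspection camera

TASK

Take the filter element with the green end cap out of the blue tray, gripping its soft paper lightly, and hold it up to the inspection camera: green open end square to the lens and centred in its view, at the focus point above the yellow bead. Do not touch the camera or its stand, leave everything else where it is, and finish while still holding the filter steady there.

Things in the scene. Friction and masses are not known exactly. Their poses are not given: they have to be found in the camera images.
- filter_green: the wanted filter element: cylinder of tan pleated paper 52 mm in diameter, 90 mm long with its caps, about 160 g, lying level, its axis 42 mm above the table. Origin mid-axis; +x runs along the axis to the open end with the GREEN cap; the paper (grip here) spans x = -37 to +29 mm. It crushes if the forces of the two fingers on it add up to over 130 N: grip with 20 to 45 N per finger
- filter_green_open (a point): centre of the open end's face, 45 mm from the filter's middle: a 34 mm black rubber collar, 4 mm thick, with a dark bore, on the 12 mm wide green cap, 54 mm across; axes as the filter's
- filter_green_closed (a point): centre of the closed end's face, 45 mm from the filter's middle on the other side: bare steel cap 8 mm wide, 54 mm across; axes as the filter's
- tray: blue tray, fixed, 150 mm (x) by 370 mm (y), rim 25 mm high, origin under its centre. Three places at y = -110, 0 and +110 mm, each a pair of 8 mm wire rails along x, 30 mm apart, tops 19 mm above the table; a filter lies on each, axis along the tray's x, open end to its +x; the three change places. The floor is 5 mm above the table
- camera_head: inspection camera, a white box 80 x 50 x 50 mm with a dark round lens, tilted downward 0.1 to 0.5 rad on a stand on the right. Origin at the box centre; it looks along its own -x (lens front at x = -60 mm), z is its up side. From below the lens a thin wire runs 50 mm under the optical axis out to x = -190 mm, ending in a 12 mm yellow bead
- focus (a point): focus point in the empty air on the camera's optical axis, 130 mm before the lens front (x = -190 mm of the camera) and 50 mm above the yellow bead as the camera sees it; axes as the camera's. The open end's face belongs here, the rest of the filter behind it, away from the lens, in line with the axis
- stand: the camera's stand, fixed: steel foot 150 x 130 x 14 mm, aluminium post 24 mm thick and 374 mm tall, 80 mm behind the camera's centre, which is 240 to 310 mm above the table. Origin on the table below the camera's centre; the camera looks to its -x
- filter_red: like the wanted filter but with a red cap; leave it. Origin at its middle
- filter_white: like the wanted filter but with a white cap; leave it. Origin at its middle
- oil_bottle: standing yellow bottle, 66 mm across, 190 mm tall; origin under it. Leave it
- bolt_jar: standing clear jar with steel lid, 70 mm across, 90 mm tall; origin under it. Leave it
- bearing: steel bearing ring lying flat, 72 mm across, 20 mm high; origin under it. Leave it
- gear: dark steel gear lying flat, 86 mm across, 30 mm high; origin under it. Leave it
- carton: small cardboard carton, 70 x 110 x 60 mm high; origin under it. Leave it

How it is judged:
On the way:
1. the green filter is lifted clear of the tray in the gripper (height (world z) of filter_green above 0.1 m and contact force between the fingers and filter_green above 1 N), for 0.2 s.
At the end, for the whole second after the job is handed in: The green filter is held still in the fingers, touching nothing else, its open end's centre within 12 mm of the focus point, its axis within 0.14 rad (8 degrees) of the camera's optical axis with the green end towards the lens; every other thing lies within 20 mm of where it was (all of step 1 and distance between filter_green_open and focus below 0.012 m and angle between the x axis of filter_green and the x axis of camera_head, either way round below 0.14 rad and x of filter_green_closed in the frame of camera_head below -0.25 m and linear speed of filter_green below 0.02 m/s and angular speed of filter_green below 0.15 rad/s and contact force between filter_green and camera_head below 0.5 N and contact force between filter_green and stand below 0.5 N and contact force between filter_green and tray below 0.5 N and distance of each of filter_red, filter_white, oil_bottle, bolt_jar, bearing, gear, carton from where it was at the start of the episode below 0.02 m); the arm keeps its last pose, push and grip.
It fails at once if the filter is crushed: finger forces on it add up to more than 130 N (contact force between the fingers and filter_green above 130 N).
It fails at once if the camera or its stand is touched (over 1 N) (contact force between anything else and camera_head above 1 N or contact force between anything else and stand above 1 N).
It fails at once if another thing is moved by more than 20 mm (distance of any of filter_red, filter_white, oil_bottle, bolt_jar, bearing, gear, carton from where it was at the start of the episode above 0.02 m).
It also fails if it takes over 32 s, if anything falls off the work surface, if the arm or the gripper's body presses on something with over 40 N, if the wrist force passes 120 N, or if a joint passes its speed limit or range.

ROBOT

A 6-joint arm with a two-finger parallel gripper is mounted at the origin on the work surface. World frame = base frame: x ahead of the robot, y to its left, z up, the work surface at z = 0. Lengths are in m, angles in rad, forces in N, time in s.
With the tool pointing down it reaches from about 0.225 to 0.875 m from the base axis. Payload 3.4 kg.
Tool frame: the origin (TCP) lies on the centre line of the jaws, within the pads' length; the fingertips stand 22 mm ahead of it and the grasp point (between the pads) lies 3 mm ahead of it; z points along the fingers, y is the line along which they close (so a half turn about z gives the same grasp; the last joint's range is limited). The gripper opens to 85 mm and grips with 20 to 120 N. Pads are 22 mm wide; open, the fingers measure 114 mm over their backs; the gripper's body (76 mm by 85 mm) begins 54 mm behind the grasp point. The pads swing forward as they close: fully open they stand 13 mm farther back than shut.
Start: joints at [1.058, 0.276, 1.505, -0, 1.361, -0.121], TCP at [0.22, 0.531, 0.253] pointing down, gripper open.
Joint ranges: [-2.89, 2.89], [-0.75, 2.08], [0.22, 2.7], [-1.18, 4.32], [0.11, 2.71], [-2.7, 2.7]. Speed limits (rad/s): [2.57, 2.57, 3.14, 3.14, 3.14, 3.14].

INTERFACE

Orientations are given as a unit quaternion [w, x, y, z].
In Python, from rig import manip gives the robot as it stands.
- The arm moves only by the shell command python3 steer.py 'ROWS' [OPENING] [FORCE]. ROWS is rows parted by semicolons, their numbers by spaces, 1 to 5 of them, each of 4 numbers: dx, dy, dz in m, then a turn about the tool's z in rad; each row shifts and turns the commanded pose from where the row before left it, along the tool's axes as they then stand; what a row does not reach is not made up. A row lasts 1/12 s, in which the tool goes at most 0.0417 m and 0.125 rad, less where a joint would pass 70% of its speed; a pose out of reach is approached as far as the arm can. OPENING is the finger opening in m, set as the command begins (- or left out keeps the last). The fingers move at their own pace and stop on an object; FORCE is the grip in N (left out, the last holds). Time passes only in rows, so rows that do not move let the fingers close. It prints the time, the measured TCP pose, the force, the opening and the grip force at its end.
- manip.get_state(): the state, without advancing time (a new reading comes with each control period).
- manip.get_image(name): name is "scene" or "top" or "wrist"; returns a dict with "img" (400x640x3 uint8, red, green, blue), "camera_matrix" (3x3 intrinsics, pixels), "T" (4x4, takes a point from camera to world coordinates); the wrist camera has in their place "hand_eye" (4x4, takes a point from camera to tool coordinates, whose origin is the TCP and whose axes are the flange's). Camera axes: x right, y down, z forward; pixel columns grow to the right and rows downward; lengths in m; the calibration is good to about 2 mm. A picture is of the moment at which its call begins: read the wrist's pose just before it. There is no depth.
- manip.sign_off(): hands the job in; it is judged then, once.
The state is a dict: "clock": time; "qpos": joint angles; "qd": joint speeds; "effort": joint torques, N m; "position": TCP position; "ee_rot": TCP orientation; "contact_force": force on the tool from outside, world axes, zero at the start; "moment": the same for the moment, N m; "width": finger opening in m; "gripper_force": force on a finger pad.
Only numpy, scipy, OpenCV 4.12 (cv2) and the standard library are available. Lean on these libraries where they do the work, as an engineer would, in place of code of your own. Each camera call takes 0.05 s, during which the arm holds its last target. There are 200 camera calls.

## Working session

There is one attempt and no reset: what is moved stays moved. The work goes in short steps, Python scripts to look and compute and a shell command to move; the robot and the scene stay as the last step left them, time stands still between calls to the robot, and variables do not carry over. Pictures are saved under pics/ and viewed, at most 13 in all, crops included, and the job is handed in when it is done.

```bash
ls; mkdir -p pics; python3 - <<'E'
from rig import manip
import cv2,numpy as np
print(manip.get_state())
for n in("scene","top"):
    d=manip.get_image(n); cv2.imwrite(f"pics/{n}0.png",d["img"][:,:,::-1]); np.savez(f"{n}0.npz",**d)
    print(n,d["camera_matrix"].tolist(),d["T"].round(3).tolist())
E
```

```text
pics
rig.py
steer.py
{'clock': 0.0, 'qpos': array([ 1.05801027e+00,  2.76582032e-01,  1.50616955e+00, -1.70194970e-05,
        1.36072771e+00, -1.20988295e-01]), 'qd': array([ 7.59767016e-06, -3.00124509e-04, -7.46414460e-04,  2.12314058e-03,
        3.97085968e-04, -1.50276986e-03]), 'effort': array([ 3.56504688e-04, -4.16772687e+01, -2.45806450e+01, -1.24050898e-04,
        1.11370548e-02, -3.64660673e-05]), 'position': array([0.21931217, 0.53097251, 0.25243258]), 'ee_rot': array([-2.86040623e-04,  1.94646467e-01,  9.80873011e-01, -8.98942411e-04]), 'contact_force': array([-0.06233013,  0.10234398, -0.40459982]), 'moment': array([-0.03541971, -0.00423087,  0.02652322]), 'gripper_force': 0.0, 'width': 0.0857899443583278}
scene [[391.40630075782923, 0.0, 319.3810877622921], [0.0, 391.40630075782923, 201.26634624946266], [0.0, 0.0, 1.0]] [[0.618, 0.442, -0.649, 1.411], [0.786, -0.331, 0.523, -0.627], [0.017, -0.834, -0.552, 0.886], [0.0, 0.0, 0.0, 1.0]]
top [[437.5705485513875, 0.0, 320.2440456668432], [0.0, 437.5705485513875, 209.83617228954924], [0.0, 0.0, 1.0]] [[0.012, -0.982, 0.186, 0.294], [-1.0, -0.012, -0.0, 0.059], [0.003, -0.186, -0.982, 1.586], [0.0, 0.0, 0.0, 1.0]]
```
View pics/scene0.png

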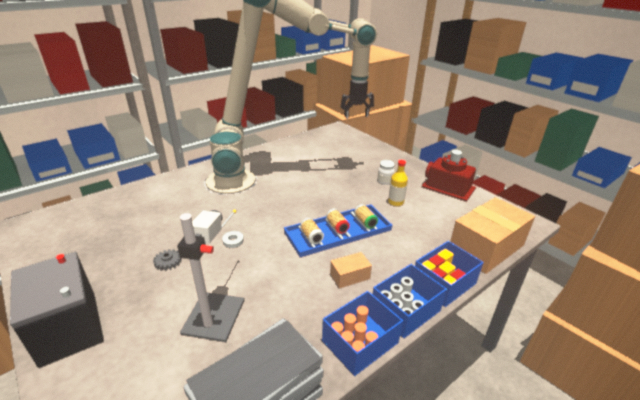

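View pics/top0.png

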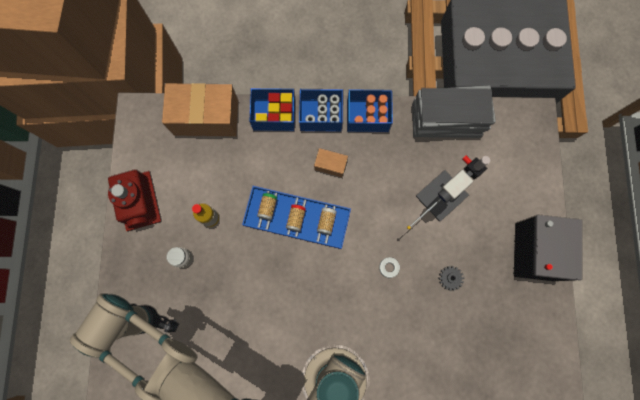

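The scene view shows the tray around (338,230) with the green filter at its far-right place (366,216). The camera head is at (205,225), its yellow bead at (235,211). In the top view the green cap is at (267,195), the tray at (297,218), the bead at (400,239) and the camera at (458,187). Next I'll measure these roughly from the two views.

```bash
cat > h.py <<'E'
import numpy as np,cv2
from scipy.spatial.transform import Rotation as R
def grab(n,name):
    from rig import manip
    s=manip.get_state(); d=manip.get_image(n)
    if n=="wrist":
        T=np.eye(4);T[:3,:3]=R.from_quat(np.roll(s["ee_rot"],-1)).as_matrix();T[:3,3]=s["position"]
        d["T"]=T@d["hand_eye"]
    cv2.imwrite(f"pics/{name}.png",d["img"][:,:,::-1]); np.savez(f"{name}.npz",**d); return d
def ray(d,uv):
    v=d["T"][:3,:3]@np.linalg.solve(d["camera_matrix"],[uv[0],uv[1],1.]); return d["T"][:3,3],v/np.linalg.norm(v)
def plane(d,uv,z):
    o,v=ray(d,uv); return o+v*(z-o[2])/v[2]
def tri(*prs):
    A=np.zeros((3,3));b=np.zeros(3);rs=[ray(d,p) for d,p in prs]
    for o,v in rs: P=np.eye(3)-np.outer(v,v);A+=P;b+=P@o
    x=np.linalg.solve(A,b); return x,[round(1000*float(np.linalg.norm((np.eye(3)-np.outer(v,v))@(x-o))),1) for o,v in rs]
def proj(d,X):
    p=d["camera_matrix"]@(d["T"][:3,:3].T@(np.array(X)-d["T"][:3,3])); return p[:2]/p[2]
def mask(d,h0,h1,s0=100,v0=50,roi=None,s1=255,v1=255):
    m=cv2.inRange(cv2.cvtColor(d["img"],cv2.COLOR_RGB2HSV),(h0,s0,v0),(h1,s1,v1))
    if roi:
        k=np.zeros_like(m);a,b,c,e=roi;k[b:e,a:c]=255;m&=k
    return m
def blobs(m,a0=4):
    n,l,st,c=cv2.connectedComponentsWithStats(m)
    return [(c[i].round(1).tolist(),st[i].tolist()) for i in range(1,n) if st[i][4]>=a0]
E
python3 - <<'E'
from h import *
t=np.load("top0.npz");s=np.load("scene0.npz")
m=mask(t,105,125,120,40,(235,175,360,255)); c=np.vstack([x for x in cv2.findContours(m,0,1)[0] if cv2.contourArea(x)>20])
b=cv2.boxPoints(cv2.minAreaRect(c)); P=np.array([plane(t,p,.025) for p in b]);print("tray",P.round(3).tolist(),P.mean(0).round(3))
g=blobs(mask(t,45,85,80,40,(235,175,360,255)));print("green",g)
print("beadT",blobs(mask(t,20,35,90,60,(385,225,415,250)),2)); print("beadS",blobs(mask(s,20,35,90,60,(222,200,245,230)),2))
print("greenS",blobs(mask(s,45,85,80,40,(285,195,395,255))))
for n,d,r in(("T",t,(390,145,500,245)),("S",s,(160,190,260,350))):
    a,b_,c_,e=r; cv2.imwrite(f"pics/crop{n}.png",cv2.resize(d["img"][b_:e,a:c_,::-1],None,fx=4 if n=="T" else 3.6,fy=4 if n=="T" else 3.6,interpolation=2))
a=cv2.imread("pics/cropT.png");b=cv2.imread("pics/cropS.png");H=max(len(a),len(b))
f=lambda i:cv2.copyMakeBorder(i,0,H-len(i),0,0,0)
cv2.imwrite("pics/both.png",np.hstack([f(a),f(b)]));print(H,a.shape,b.shape)
E
```

```text
tray [[0.531, 0.339, 0.025], [0.679, 0.312, 0.025], [0.596, -0.05, 0.025], [0.451, -0.017, 0.025]] [0.564 0.146 0.025]
green [([269.6, 195.0], [263, 193, 14, 6, 42])]
beadT [([408.5, 226.9], [407, 225, 4, 5, 15])]
beadS [([234.5, 210.5], [233, 209, 4, 4, 12])]
greenS [([369.7, 220.1], [365, 215, 13, 14, 69])]
576 (400, 440, 3) (576, 360, 3)
```

View pics/both.png

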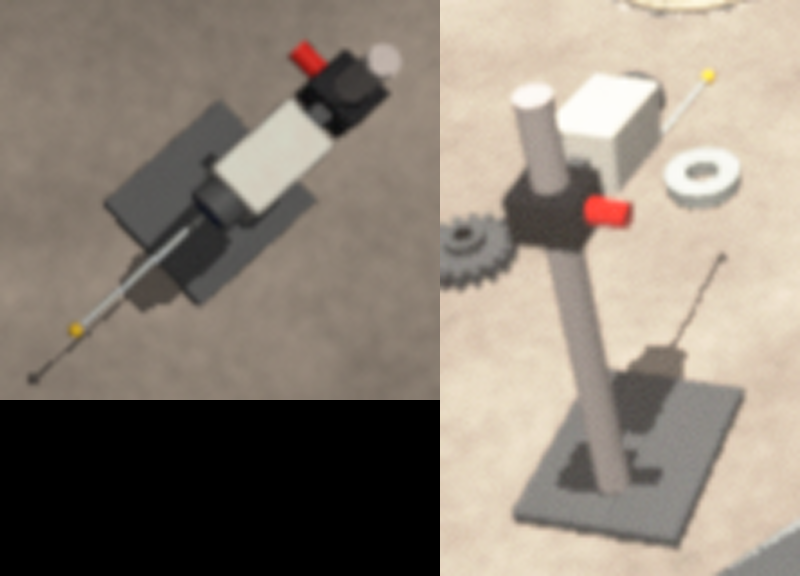

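The crops show the bead at (77,329) in the top crop and (708,76) in the scene crop. The white box top face and the post tip are visible in both. Next I'll triangulate the bead, the box corners and the post.

```bash
python3 - <<'E'
from h import *
t=np.load("top0.npz");s=np.load("scene0.npz")
# subpixel white-box quad in both views
for n,d,r in(("T",t,(435,165,480,205)),("S",s,(188,205,225,248))):
    m=mask(d,0,179,0,170 if n=="T" else 200,r,60)
    for c in cv2.findContours(m,0,1)[0]:
        if cv2.contourArea(c)>60: print(n,cv2.contourArea(c),cv2.approxPolyDP(c,2.0,True)[:,0].tolist(),cv2.boxPoints(cv2.minAreaRect(c)).round(1).tolist())
cT=lambda x,y:(390+(x+.5)/4-.5,145+(y+.5)/4-.5); cS=lambda x,y:(160+(x-440+.5)/3.6-.5,190+(y+.5)/3.6-.5)
pairs={"bead":((408.5,226.9),(234.5,210.5)),"fL":(cT(215,168),cS(658,88)),"fR":(cT(248,217),cS(603,75)),"bR":(cT(333,147),cS(562,122)),"bL":(cT(298,98),cS(627,137)),"post":(cT(384,60),cS(533,97))}
for k,(a,b) in pairs.items():
    X,e=tri((t,a),(s,b));print(k,X.round(4),e)
# foot corners top face z=.014, top view
print([plane(t,cT(*p),.014).round(3).tolist() for p in((106,205),(218,103),(314,198),(200,304))])
print([plane(s,cS(*p),.014).round(3).tolist() for p in((743,392),(680,543),(517,514),(600,365))])
E
```

```text
T 372.0 [[462, 170], [444, 186], [454, 197], [472, 181]] [[443.3999938964844, 186.3000030517578], [462.20001220703125, 169.1999969482422], [472.79998779296875, 180.89999389648438], [454.0, 198.0]]
S 1146.0 [[188, 205], [188, 218], [192, 217], [195, 231], [205, 236], [206, 243], [214, 247], [224, 247], [224, 205]] [[188.0, 205.0], [224.0, 205.0], [224.0, 247.0], [188.0, 247.0]]
bead [ 0.5036 -0.2226  0.2104] [0.2, 0.2]
fL [ 0.6149 -0.3128  0.2989] [0.6, 0.6]
fR [ 0.577  -0.3367  0.2991] [0.0, 0.0]
bR [ 0.63   -0.3934  0.3142] [5.0, 5.0]
bL [ 0.6689 -0.3674  0.3134] [7.1, 7.1]
post [ 0.678  -0.4174  0.3726] [0.0, 0.0]
[[0.649, -0.294, 0.014], [0.748, -0.401, 0.014], [0.658, -0.486, 0.014], [0.558, -0.377, 0.014]]
[[0.658, -0.297, 0.014], [0.758, -0.404, 0.014], [0.662, -0.487, 0.014], [0.56, -0.376, 0.014]]
```

```bash
R='-.0373 -.0097 -.004 0'; python3 steer.py '-.0373 -.0097 -.004 0;-.0373 -.0097 -.004 0;-.0373 -.0097 -.004 0;-.0373 -.0097 -.004 0;-.0373 -.0097 -.004 0' 0.085 20
python3 steer.py '-.0373 -.0097 0 0;-.0373 -.0097 0 0;-.0373 -.0097 0 0;-.0373 -.0097 0 0;-.0373 -.0097 0 0'
python3 steer.py '-.0373 -.0097 0 0;-.0373 -.0097 0 0;0 0 0 -.085;0 0 0 -.086;0 0 0 0'
python3 - <<'E'
from h import *
d=grab("wrist","w1");print(d["camera_matrix"].tolist(),d["hand_eye"].round(3).tolist())
E
```

```text
clock: 0.52
position: [0.3743, 0.4141, 0.2731]
ee_rot: [-0.0, 0.194, 0.981, -0.0]
contact_force: [-0.0, 0.5, -0.7]
width: 0.0851
gripper_force: 0.0
clock: 0.93
position: [0.5283, 0.2979, 0.2729]
ee_rot: [-0.0, 0.195, 0.981, -0.0]
contact_force: [-0.6, 0.6, 0.1]
width: 0.0851
gripper_force: 0.0
clock: 1.35
position: [0.5893, 0.252, 0.2723]
ee_rot: [-0.001, 0.11, 0.994, -0.0]
contact_force: [0.6, -0.2, -0.5]
width: 0.0851
gripper_force: 0.0
[[359.33002279794147, 0.0, 317.64764301039617], [0.0, 359.33002279794147, 206.6978590134124], [0.0, 0.0, 1.0]] [[-0.0, -0.945, -0.328, 0.084], [1.0, -0.0, -0.0, -0.001], [0.0, -0.328, 0.945, -0.12], [0.0, 0.0, 0.0, 1.0]]
```

View pics/w1.png

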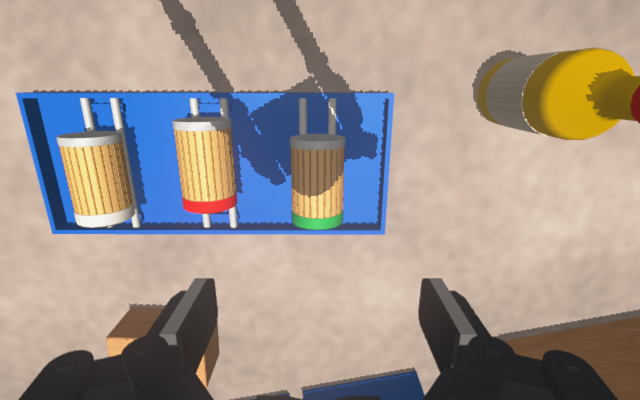

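The wrist view shows the green cap at about (318,221), with its closed steel end at (318,143). It lies on the rails at the right-hand place, close to the +x rim, which is at image row 232. Next I'll measure the filter and the tray.

```bash
python3 - <<'E'
from h import *
d=np.load("w1.npz")
m=mask(d,50,80,100,50,(270,190,360,245)); b=max(blobs(m),key=lambda q:q[1][4]);print(b)
ys,xs=np.nonzero(m); c=int(round(b[0][0]))
col=ys[abs(xs-c)<4]; top,bot=col.min()-.5,col.max()+.5
tan=mask(d,8,24,60,40,(270,120,360,235)); ty,tx=np.nonzero(tan); col2=ty[abs(tx-c)<4];print("tan rows",col2.min(),col2.max(),"green",top,bot)
for v,x in((bot,41),(top,29),(col2.min()-.5,-37)):
    P=plane(d,(b[0][0],v),.069);print(x,P.round(4))
# lateral centre at two rows of paper
for r in(170,200,):
    q=tx[ty==r];print(r,q.min(),q.max(),plane(d,((q.min()+q.max())/2,r),.055).round(4))
bl=mask(d,100,125,120,40,(0,85,420,245));cs=max(cv2.findContours(bl,0,1)[0],key=cv2.contourArea)
ap=cv2.approxPolyDP(cv2.convexHull(cs),5,True)[:,0];print(ap.tolist())
Q=np.array([plane(d,p,.025) for p in ap]);print(Q.round(4).tolist(),[np.linalg.norm(Q[i]-Q[i-1]).round(3) for i in range(len(Q))])
E
```

```text
([317.0, 222.1], [292, 213, 51, 17, 553])
tan rows 150 217 green 218.5 229.5
41 [0.639  0.2392 0.069 ]
29 [0.6279 0.2418 0.069 ]
-37 [0.5628 0.2564 0.069 ]
170 291 342 [0.5844 0.2511 0.055 ]
200 292 342 [0.614  0.2449 0.055 ]
[[16, 93], [392, 93], [384, 233], [53, 233]]
[[0.452, -0.0198, 0.025], [0.5326, 0.3381, 0.025], [0.6774, 0.3067, 0.025], [0.5968, -0.0519, 0.025]] [np.float64(0.148), np.float64(0.367), np.float64(0.148), np.float64(0.368)]
```

```bash
python3 steer.py '-.0103 -.0018 .03 0;0 0 .038 0;0 0 .038 0;0 0 .038 0;0 0 .03 0'
python3 steer.py '0 0 .03 0;0 0 .0233 0;0 0 0 0;0 0 0 0'
python3 steer.py '0 0 0 0;0 0 0 0;0 0 0 0;0 0 0 0;0 0 0 0' 0.04 25
```

```text
clock: 1.82
position: [0.5966, 0.2491, 0.0966]
ee_rot: [-0.001, 0.111, 0.994, -0.001]
contact_force: [-0.9, 0.2, -0.1]
width: 0.085
gripper_force: 0.0
clock: 2.15
position: [0.5973, 0.2492, 0.045]
ee_rot: [-0.001, 0.11, 0.994, -0.001]
contact_force: [0.2, 0.3, 0.0]
width: 0.0853
gripper_force: 0.0
clock: 2.57
position: [0.5997, 0.2489, 0.0485]
ee_rot: [0.002, 0.11, 0.994, 0.0]
contact_force: [-0.3, -2.0, 6.3]
width: 0.051
gripper_force: 25.6
```

```bash
python3 steer.py '0 0 -.012 0;0 0 -.012 0;-.014 0 0 0;-.013 0 0 0;0 0 0 0'
python3 - <<'E'
from h import *
d=grab("wrist","w2")
E
```

```text
clock: 2.98
position: [0.6282, 0.243, 0.072]
ee_rot: [0.003, 0.111, 0.994, 0.001]
contact_force: [0.7, 0.3, -1.3]
width: 0.0512
gripper_force: 26.9
```

View pics/w2.png

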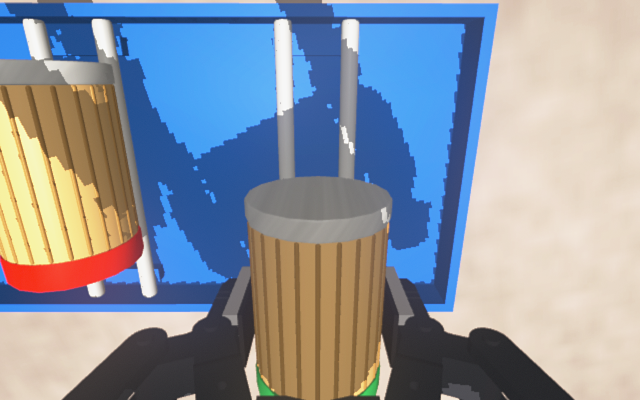

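Wrist view: the filter is held level between the pads, with the closed end at (318,205), clear of the red filter. Next I'll lower it so the green cap rests on the tray rim and the closed end on the rails. That sets a tilt of about 0.12 rad, and then I'll regrip.

```bash
python3 steer.py '0 0 .01 0;0 0 .007 0;0 0 0 0'
python3 steer.py '0 0 0 0;0 0 0 0;0 0 0 0' 0.06
```

```text
clock: 3.28
position: [0.6228, 0.2437, 0.0527]
ee_rot: [-0.002, 0.11, 0.994, 0.0]
contact_force: [-1.9, 0.9, 4.2]
width: 0.0511
gripper_force: 28.5
clock: 3.53
position: [0.6242, 0.243, 0.0524]
ee_rot: [-0.0, 0.11, 0.994, -0.0]
contact_force: [0.5, -0.7, -0.1]
width: 0.0601
gripper_force: 0.0
```

```bash
python3 -c "
from h import *
grab('wrist','w3')"; python3 steer.py '0 0 0 0;0 0 0 0;0 0 0 0;0 0 0 0' 0.04 30
python3 steer.py '0 0 -.02 0;0 0 -.035 0;0 0 -.035 0;0 0 -.035 0;0 0 -.035 0'
python3 steer.py '0 0 -.02 0;0 0 0 0'
python3 -c "
from h import *
grab('wrist','w4');s=grab('scene','s4')
a=s['img'][120:260,300:440,::-1];cv2.imwrite('pics/s4c.png',np.hstack([cv2.resize(a,(400,400)),cv2.resize(cv2.imread('pics/w3.png')[100:400,170:470],(400,400))]))"
```

```text
clock: 3.92
position: [0.6247, 0.2431, 0.0529]
ee_rot: [-0.0, 0.11, 0.994, 0.0]
contact_force: [-1.3, -0.1, -0.0]
width: 0.0509
gripper_force: 31.2
clock: 4.33
position: [0.6244, 0.2428, 0.2141]
ee_rot: [-0.0, 0.11, 0.994, -0.0]
contact_force: [1.0, -0.5, -2.4]
width: 0.0513
gripper_force: 31.8
clock: 4.5
position: [0.6275, 0.2437, 0.2391]
ee_rot: [0.005, 0.11, 0.994, 0.002]
contact_force: [0.3, -0.4, -0.0]
width: 0.051
gripper_force: 31.9
```

View pics/s4c.png

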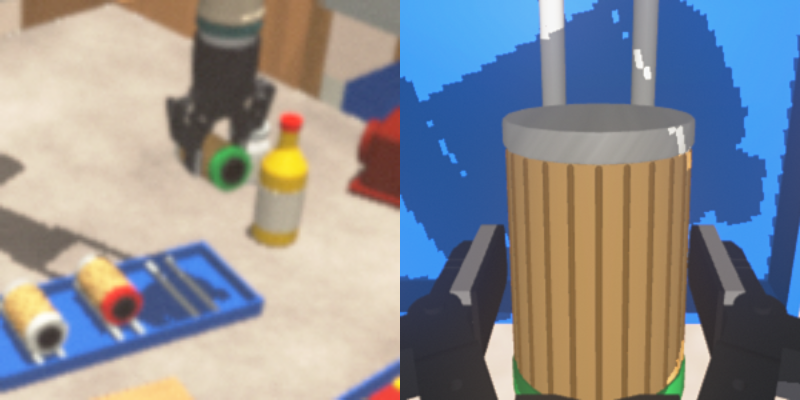

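View pics/w4.png

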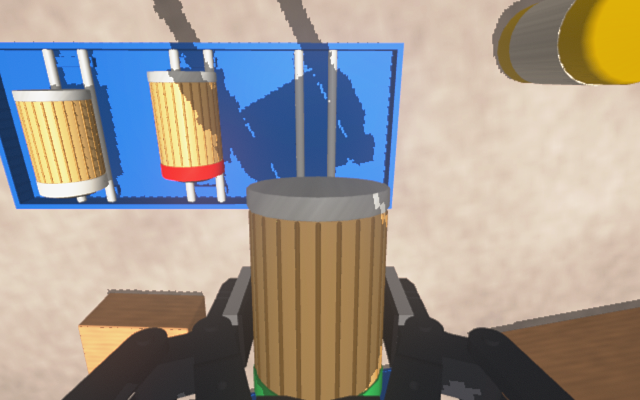

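In the scene crop the green open end is held facing the scene camera. In the wrist view the closed face at (318,187) is now flatter than before, so the green end has tilted up. Next I'll quantify the tilt from the face ellipse.

```bash
python3 - <<'E'
from h import *
for n in("w2","w4"):
    d=np.load(n+".npz");g=cv2.cvtColor(d["img"],cv2.COLOR_RGB2GRAY)
    print(n,g[170:250,300:336].mean(1).round().astype(int).tolist())
    print([ (r,np.nonzero(mask(d,0,179,0,60,(225,r,410,r+1),45,180))[1][[0,-1]].tolist()) for r in range(182,215,4)])
    o,v=ray(d,(318,200)); print(v)
E
```

```text
w2 [84, 84, 83, 83, 83, 84, 102, 119, 122, 122, 122, 122, 122, 122, 122, 122, 122, 122, 122, 122, 122, 122, 122, 122, 122, 122, 122, 122, 122, 122, 123, 122, 122, 123, 123, 123, 123, 123, 123, 123, 123, 123, 123, 123, 123, 123, 123, 123, 124, 133, 155, 161, 157, 155, 155, 155, 155, 155, 155, 155, 155, 155, 155, 155, 155, 155, 155, 155, 155, 155, 155, 153, 151, 150, 146, 144, 143, 143, 143, 143]
[(182, [268, 364]), (186, [258, 378]), (190, [250, 385]), (194, [247, 388]), (198, [245, 391]), (202, [245, 391]), (206, [245, 391]), (210, [245, 390]), (214, [245, 390])]
[ 0.3088493  -0.06632533 -0.94879558]
w4 [96, 96, 96, 98, 98, 98, 104, 106, 106, 106, 106, 106, 106, 106, 106, 106, 106, 106, 106, 106, 107, 107, 107, 107, 107, 106, 109, 132, 147, 149, 148, 147, 147, 147, 147, 147, 147, 147, 147, 146, 146, 146, 146, 146, 146, 146, 145, 145, 145, 144, 141, 136, 137, 135, 134, 134, 133, 133, 133, 133, 133, 133, 133, 134, 133, 133, 133, 133, 133, 133, 133, 133, 133, 133, 133, 133, 133, 133, 133, 133]
[(182, [257, 376]), (186, [249, 387]), (190, [247, 389]), (194, [247, 389]), (198, [225, 389]), (202, [247, 388]), (206, [248, 388]), (210, [251, 385]), (214, [259, 377])]
[ 0.31366726 -0.06452511 -0.94733804]
```

```bash
python3 steer.py '.0109 -.0326 -.005 0;.0109 -.0326 -.005 0;.0109 -.0326 -.005 0;.0109 -.0326 -.005 0;.0109 -.0326 -.005 0'
python3 steer.py '.0109 -.0326 -.005 0;.0109 -.0326 -.005 0;.0109 -.0326 -.005 0;.0109 -.0326 -.005 0;.0109 -.0326 -.005 0'
python3 steer.py '0 0 0 0;0 0 0 0'
python3 -c "
from h import *
d=grab('wrist','w5');print([b for b in blobs(mask(d,20,34,120,80,(0,0,240,400)),20)])"
```

```text
clock: 5.02
position: [0.5335, 0.0947, 0.255]
ee_rot: [-0.003, 0.11, 0.994, -0.001]
contact_force: [0.9, -0.8, -1.6]
width: 0.0509
gripper_force: 32.0
clock: 5.43
position: [0.4446, -0.052, 0.2805]
ee_rot: [-0.003, 0.11, 0.994, 0.0]
contact_force: [0.5, -0.8, -1.6]
width: 0.0508
gripper_force: 32.0
clock: 5.6
position: [0.4454, -0.0522, 0.2811]
ee_rot: [-0.002, 0.112, 0.994, 0.0]
contact_force: [0.3, 0.8, -1.5]
width: 0.0512
gripper_force: 32.1
[([85.9, 364.7], [76, 356, 21, 19, 317])]
```

View pics/w5.png

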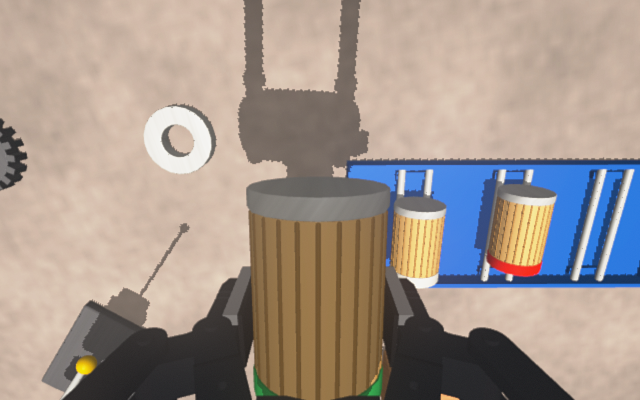

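The bead is visible at (86,365). Next I'll back off 100 mm toward the base to get the wire and camera head into view.

```bash
python3 steer.py '.037 -.012 0 0;.037 -.012 0 0;.037 -.012 0 0;0 0 0 0;0 0 0 0'
python3 -c "
from h import *
d=grab('wrist','w6');b=[b for b in blobs(mask(d,20,34,120,80,(0,0,240,400)),20)];print(b)
p=b[0][0];w5=np.load('w5.npz');t=np.load('top0.npz');s=np.load('scene0.npz')
print(tri((w5,(85.9,364.7)),(d,p)),tri((w5,(85.9,364.7)),(d,p),(t,(408.5,226.9)),(s,(234.5,210.5))))"
```

```text
clock: 6.07
position: [0.3296, -0.0608, 0.2821]
ee_rot: [-0.0, 0.11, 0.994, 0.001]
contact_force: [0.9, -1.2, -1.9]
width: 0.0512
gripper_force: 32.2
[]Traceback (most recent call last):
  File "<string>", line 4, in <module>
    p=b[0][0];w5=np.load('w5.npz');t=np.load('top0.npz');s=np.load('scene0.npz')
      ~^^^
IndexError: list index out of range
```

View pics/w6.png

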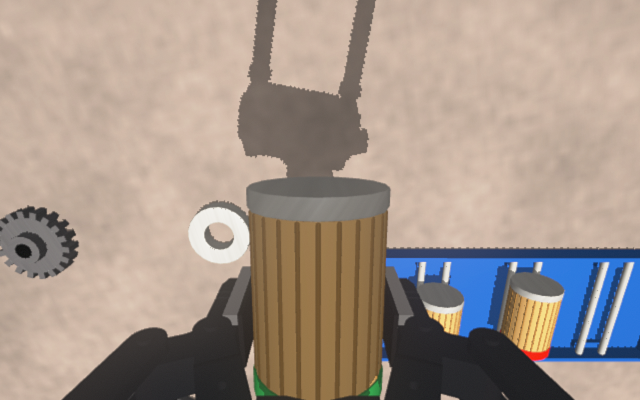

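That backing off went the wrong way, because image-down is world +x. The bead and camera are out of view here. I'll go forward and higher for the second look.

```bash
python3 steer.py '-.0336 .0024 -.0197 0;-.0336 .0024 -.0197 0;-.0336 .0024 -.0197 0;-.0336 .0024 -.0197 0;-.0336 .0024 -.0197 0'
python3 steer.py '-.0336 .0024 -.0197 0;0 0 0 0;0 0 0 0'
python3 -c "
from h import *
d=grab('wrist','w7');b=[b for b in blobs(mask(d,20,34,120,80,(0,0,240,400)),20)];print(b)
p=b[0][0];w5=np.load('w5.npz');t=np.load('top0.npz');s=np.load('scene0.npz')
print(tri((w5,(85.9,364.7)),(d,p)),tri((w5,(85.9,364.7)),(d,p),(t,(408.5,226.9)),(s,(234.5,210.5))))"
```

```text
clock: 6.53
position: [0.501, -0.0863, 0.3812]
ee_rot: [-0.0, 0.109, 0.994, 0.0]
contact_force: [0.6, -0.4, -1.0]
width: 0.0511
gripper_force: 32.1
clock: 6.78
position: [0.5346, -0.0917, 0.3998]
ee_rot: [-0.0, 0.109, 0.994, 0.0]
contact_force: [-0.1, 0.3, -2.1]
width: 0.0511
gripper_force: 32.3
[([164.9, 178.7], [158, 173, 14, 13, 131])]
(array([ 0.50235893, -0.22472028,  0.20881662]), [0.0, 0.0]) (array([ 0.50261048, -0.22315253,  0.21010801]), [1.1, 1.0, 1.0, 1.2])
```

View pics/w7.png

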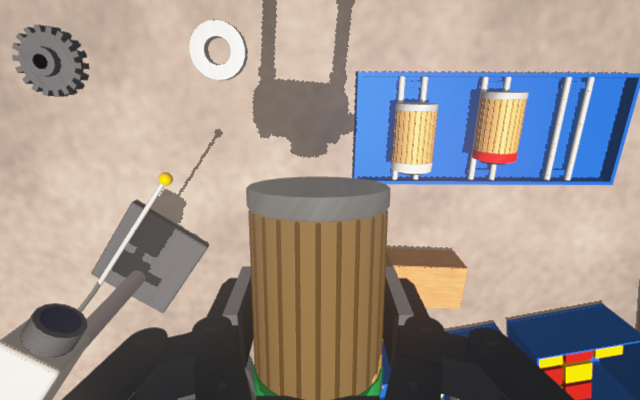

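The bead is at (165,179), its wire runs to about (80,308), and the lens's dark face is centred at about (59,320). I'll use these for the yaw and tilt.

```bash
python3 - <<'E'
from h import *
from scipy.optimize import least_squares
d=np.load("w7.npz");t=np.load("top0.npz");s=np.load("scene0.npz")
img=d["img"]; g=cv2.cvtColor(img,cv2.COLOR_RGB2GRAY)
m=((g<75)*255).astype(np.uint8);m[:295]=0;m[345:]=0;m[:,95:]=0;m[:,:20]=0
for c in cv2.findContours(m,0,1)[0]:
    if cv2.contourArea(c)>150: print("dark",cv2.contourArea(c),cv2.fitEllipse(c))
# wire points: bright thin pixels per row
P=[]
for r in range(195,285,6):
    c0=165-(r-179)*85/129; seg=g[r,int(c0)-9:int(c0)+10].astype(float); w=np.clip(seg-np.median(seg)-30,0,None)
    if w.sum()>0: P.append(((w*np.arange(len(w))).sum()/w.sum()+int(c0)-9,r))
l=cv2.fitLine(np.float32(P),1,0,.01,.01).ravel();print("wire",l,len(P))
B=np.array([.5026,-.2232,.2101])
def ax(psi,th):
    return np.array([np.cos(th)*np.cos(psi),np.cos(th)*np.sin(psi),np.sin(th)]),np.array([-np.sin(th)*np.cos(psi),-np.sin(th)*np.sin(psi),np.cos(th)])
for psi in(-.82,-.835,-.85):
  for th in(.1,.15,.2):
    x,z=ax(psi,th); a=proj(d,B+.12*x)
    dist=np.cross(l[:2],a-l[2:]); print(psi,th,"lens",proj(d,B+.05*z+.13*x).round(1),"wire off",dist.round(1),"post",(B+.27*x+.05*z)[:2].round(3))
E
```

```text
dark 1357.5 ((60.29890823364258, 321.50921630859375), (33.059146881103516, 55.650245666503906), 106.91100311279297)
wire [  0.53742254  -0.8433131  146.56113    207.51692   ] 15
-0.82 0.1 lens [ 66.8 320.3] wire off 4.8 post [ 0.682 -0.416]
-0.82 0.15 lens [ 63.3 322.3] wire off 3.6 post [ 0.68  -0.413]
-0.82 0.2 lens [ 59.9 323.9] wire off 2.3 post [ 0.676 -0.409]
-0.835 0.1 lens [ 64.6 319.3] wire off 2.8 post [ 0.68  -0.419]
-0.835 0.15 lens [ 61.1 321.2] wire off 1.5 post [ 0.677 -0.416]
-0.835 0.2 lens [ 57.7 322.9] wire off 0.2 post [ 0.674 -0.412]
-0.85 0.1 lens [ 62.4 318.1] wire off 0.8 post [ 0.677 -0.421]
-0.85 0.15 lens [ 58.9 320.1] wire off -0.5 post [ 0.674 -0.418]
-0.85 0.2 lens [ 55.6 321.8] wire off -1.8 post [ 0.671 -0.415]<stdin>:20: DeprecationWarning: Arrays of 2-dimensional vectors are deprecated. Use arrays of 3-dimensional vectors instead. (deprecated in NumPy 2.0)
```

```bash
python3 steer.py '.0218 -.0116 .028 0;.0218 -.0116 .028 0;.0218 -.0116 .028 0;.0218 -.0116 .028 0;.0218 -.0116 .028 0'
python3 steer.py '0 0 0 .124;0 0 0 .124;0 0 0 .124;0 0 0 .124;0 0 0 .123'
python3 steer.py '0 0 0 0;0 0 0 0'
```

```text
clock: 7.25
position: [0.4092, -0.1238, 0.2591]
ee_rot: [-0.001, 0.11, 0.994, 0.0]
contact_force: [0.9, -0.3, -0.6]
width: 0.051
gripper_force: 32.3
clock: 7.67
position: [0.4104, -0.1238, 0.2603]
ee_rot: [-0.001, 0.41, 0.912, 0.0]
contact_force: [-1.3, -0.0, -1.4]
width: 0.0513
gripper_force: 32.2
clock: 7.83
position: [0.4109, -0.1241, 0.2606]
ee_rot: [-0.001, 0.406, 0.914, 0.0]
contact_force: [0.4, 0.4, -1.6]
width: 0.0514
gripper_force: 32.2
```

```bash
python3 steer.py '-.03 .0028 .001 0;-.03 0 0 0;-.0243 0 0 0;0 0 0 0;0 0 0 0'
python3 - <<'E'
from h import *
w=grab("wrist","w8");s=grab("scene","s8");t=grab("top","t8")
# open end seen by scene/top: green cap blobs + predicted focus pixels
F=np.array([.4976,-.2177,.2595])
for n,d in(("s",s),("t",t)):
    p=proj(d,F);x,y=map(int,p);print(n,p.round(1),blobs(mask(d,45,85,80,40,(x-25,y-25,x+25,y+25))))
g=cv2.cvtColor(w["img"],cv2.COLOR_RGB2GRAY);print(g[170:205,300:336].mean(1).round().astype(int).tolist())
x,y=map(int,proj(s,F));a=cv2.resize(s["img"][y-40:y+40,x-40:x+40,::-1],(400,400),interpolation=2)
x,y=map(int,proj(t,F));b=cv2.resize(t["img"][y-40:y+40,x-40:x+40,::-1],(400,400),interpolation=2)
cv2.imwrite("pics/f8.png",np.hstack([a,b]))
E
```

```text
clock: 8.25
position: [0.4702, -0.186, 0.2594]
ee_rot: [-0.001, 0.407, 0.913, 0.0]
contact_force: [-0.7, 0.6, -0.9]
width: 0.0509
gripper_force: 32.2
s [233.2 195.3] [([235.4, 193.2], [226, 186, 19, 17, 174])]
t [410.1 226.4] []
[103, 106, 119, 124, 124, 123, 115, 101, 96, 96, 96, 96, 96, 96, 96, 96, 96, 96, 96, 96, 96, 96, 96, 96, 97, 96, 98, 118, 132, 133, 132, 132, 132, 132, 132]
```

View pics/f8.png

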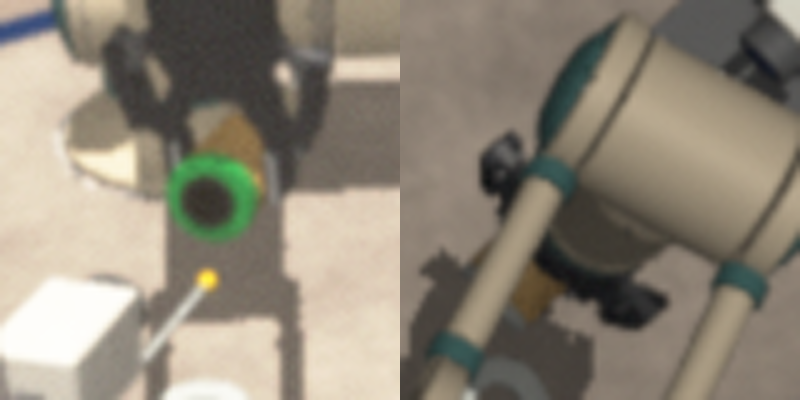

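The scene crop shows the green face centred at (208,200), directly above the bead at (207,279). That puts the bore within about 1 px (3 mm) of the predicted focus. The tilt seen by the wrist camera is unchanged, and nothing is in contact. I'll hand it in.

```bash
python3 steer.py '0 0 0 0;0 0 0 0;0 0 0 0;0 0 0 0'; python3 -c "
from rig import manip
print(manip.sign_off())"
```

```text
clock: 8.73
position: [0.4698, -0.1854, 0.2604]
ee_rot: [0.0, 0.407, 0.913, 0.0]
contact_force: [0.3, 1.4, -1.8]
width: 0.0509
gripper_force: 32.2
the job is handed in; nothing more can be done
None
```

I handed the job in at 8.7 s with the green filter held still at the focus point, gripped at about 32 N per finger. By my measurements its open end is about 3 mm from the focus and its tilt within about 0.03 rad of the lens axis; sign-off returned no verdict.

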